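# Stopper a bottle in the hand-lever press and keep it pressed

## Task

One of the three amber bottles on the tray still has its rubber stopper standing proud: lower that bottle upright and gently into the deep nest cup of the lever press while the lever is still caught up, set it down on the cup's floor without dropping it, and let go of it. Then flip the press's safety catch right back off the lever, take the lever by its grip, pull it down until the stopper is pressed fully home, and finish still holding the lever down on the stopper: do not let go, because the return spring would lift it. Leave the two sealed bottles and the other jars where they stand.

Things in the scene. Friction and masses are not known exactly. Their poses are not given: they have to be found in the camera images.
- bottle: The bottle to do: amber glass, round, 46 mm diameter (straight wall from 4 to 72 mm height, paper label), shoulder and 20 mm neck up to 98 mm, with a bare grey rubber stopper (20 mm flange) standing proud on top, 107 mm in all; about 0.15 kg. Origin: centre of its underside; z up along its axis. Gripped round the body about 64 mm above its underside, the fingers stay clear of the nest cup's rim
- stopper (a joint): How far the rubber stopper has been pushed down into the bottle's neck: 0 = proud, 0.005 m = fully home (flange on the lip). Springy: it takes about 5 N to start and 10 N to reach home, and it backs out again when released
- stopper_top (a point): Centre of the stopper's flat top, 107 mm above the bottle's underside when proud, 102 mm when home
- tray: Low white tray, fixed, 120 x 310 mm, floor 6 mm and lip 12 mm high; the three bottles stand on its floor in a row along its y axis, 95 mm apart, in any order. Origin: centre of its underside
- press: Hand-lever stoppering press, screwed to the bench; grey base plate 285 x 160 x 14 mm. Origin: on the bench straight under the nest cup's axis. x points from the nest back to the lever's hinge (85 mm behind the nest, 130 mm high), the lever stands up behind the nest and is pulled towards -x and down; y is parallel to the hinge. z up. A post 18 mm square stands at x 170, y 75 mm (280 mm high) and carries the safety catch
- nest (a point): Centre of the floor inside the white nest cup (20 mm above the bench, directions as the press). The cup is round, 51 mm inside (2.5 mm play around the bottle), its mouth flared to about 60 mm; rim 36 mm above this floor, 56 mm above the bench
- hinge (a point): Middle of the lever's hinge axis, which runs along the press's y, 130 mm above the bench
- lever (a joint): Press lever, a yoke of two steel side arms 104 mm apart, 170 mm long from hinge to grip. rad: 0 = standing up, leaning back 15 degrees from vertical behind the nest (start); grows as it is pulled down. With the bottle in the nest the pressing foot meets the proud stopper at about 1.61 and has it home at about 1.67; end stop 1.95. A return spring lifts it when let go (about 2.5 N at the grip; pressing the stopper home takes about 8 N at the grip)
- handle (a point): Centre of the lever's grip: a black free-turning sleeve, 19 mm diameter, 90 mm long, lying level along the press's y axis between the yoke's arms; about 294 mm above the bench at the start, 158 mm with the stopper home. Reachable from above, the fingers closing along the press's x; the sleeve turns, so the hand can stay pointing down along the whole arc of 170 mm radius about the hinge
- catch (a joint): Safety catch: a steel hook on the post whose nose drops in front of the end of the lever's bar and blocks the lever. rad: 0 = hooked on (start), grows as it is flipped back away from the nest, end stop 1.25; the bar is free above about 0.3. Very light (under 0.5 N at the tab), with a weighted tab: pushed past about 0.4 it falls over to the end stop by itself and stays there, before that it falls back on
- catch_tab (a point): Point on the front (nest-side) face of the catch's upright thumb tab, a plate 24 mm wide (along the press's y) and 5 mm thick with a 12 mm rolled top edge, 334 mm above the bench at the start; the tab's top is 13 mm above this point. The hook's flat back lies 26 mm below this point in front of the tab. Pivot axis along the press's y, 48 mm below this point. Push the tab towards the press's +x (away from the nest) to flip it
- sealed_1: Bystander: same bottle, already closed with a flat aluminium cap, 102 mm high. Origin: centre of its underside
- sealed_2: Bystander: same as the other sealed bottle
- tub: Bystander: cream plastic tub with a white lid, 82 mm diameter, 62 mm high. Origin: centre of its underside
- rod_jar: Bystander: open amber glass jar, 70 mm diameter, 92 mm high, with thin glass rods up to 145 mm. Origin: centre of its underside
Not all that is in view belongs to the job. What is shaped like the bottle but blue, green or turquoise is not meant.

How it is judged:
On the way, in this order (a step that is already met when the one before it is completed fails the run):
1. the bottle stands in the nest cup, upright and let go, with the lever still up and the catch on (horizontal distance between bottle and nest below 0.006 m and z of bottle in the frame of nest below 0.004 m and angle between bottle's own z axis and vertical below 0.12 rad and contact force between the fingers and bottle below 0.1 N and linear speed of bottle below 0.02 m/s and value of joint catch below 0.2 rad and value of joint lever below 0.1 rad), for 0.2 s.
2. the safety catch is flipped back, the lever still up (value of joint catch above 0.7 rad and value of joint lever below 0.15 rad), for 0.1 s.
3. the lever is pulled down by hand and presses the stopper home (value of joint stopper above 0.004 m and contact force between lever and bottle above 6 N and contact force between the fingers and lever above 1 N), for 0.3 s.
At the end, for the whole second after the job is handed in: Through the last second the fingers hold the lever down, its foot presses the stopper with over 6 N, the stopper is within 1 mm of home, the catch is over 0.7 rad back, and the bottle stands upright on the nest cup's floor, not touched by the fingers (all of step 3 and value of joint catch above 0.7 rad and value of joint lever above 1.6 rad and velocity of joint lever below 0.1 rad/s and horizontal distance between bottle and nest below 0.006 m and z of bottle in the frame of nest below 0.004 m and angle between bottle's own z axis and vertical below 0.12 rad and contact force between the fingers and bottle below 0.1 N); the arm keeps its last pose, push and grip.
It fails at once if the bottle is knocked or pressed hard into the press (over 25 N of contact before the lever is pulled) (contact force between bottle and press above 25 N and value of joint lever below 0.3 rad).
It fails at once if the bottle is dropped into the nest cup (faster than 0.25 m/s inside it) (horizontal distance between bottle and nest below 0.02 m and z of bottle in the frame of nest below 0.036 m and linear speed of bottle above 0.25 m/s and value of joint lever below 0.3 rad).
It fails at once if a sealed bottle or a jar is pushed away (over 30 mm) or tipped (distance of any of sealed_1, sealed_2, tub, rod_jar from where it was at the start of the episode above 0.03 m or angle between any of sealed_1, sealed_2, tub, rod_jar's own z axis and vertical above 0.5 rad).
It also fails if it takes over 72 s, if anything falls off the work surface, if the arm or the gripper's body presses on something with over 40 N, if the wrist force passes 120 N, or if a joint passes its speed limit or range.

## Robot

A 6-joint arm with a two-finger parallel gripper is mounted at the origin on the work surface. World frame = base frame: x ahead of the robot, y to its left, z up, the work surface at z = 0. Lengths are in m, angles in rad, forces in N, time in s.
With the tool pointing down it reaches from about 0.35 to 0.925 m from the base axis. Payload 6.4 kg.
Tool frame: the origin (TCP) lies between the finger pads; the fingertips stand 8 mm ahead of it and the grasp point (between the pads) lies 11 mm behind it; z points along the fingers, y is the line along which they close (so a half turn about z gives the same grasp; the last joint's range is limited). The gripper opens to 94 mm and grips with 3 to 60 N. Pads are 16 mm wide; open, the fingers measure 119 mm over their backs; the gripper's body (75 mm by 177 mm) begins 78 mm behind the grasp point.
Start: joints at [0.938, 0.245, 1.558, -0, 1.339, -0.174], TCP at [0.288, 0.583, 0.213] pointing down, gripper open.
Joint ranges: [-3.13, 3.13], [-1.02, 2.26], [0.13, 2.54], [-0.95, 4.09], [0.21, 2.88], [-2.74, 2.74]. Speed limits (rad/s): [2.57, 2.57, 3.14, 3.14, 3.14, 3.14].

## Interface

Orientations are given as [roll, pitch, yaw] about the fixed x, y, z axes, in that order (R = Rz(yaw) Ry(pitch) Rx(roll)).
In Python, from rig import r, kin, imaging, order, telemetry gives the robot as it stands. Calls block until the motion is done:
- r.move_ptp(position, orientation): joint-space move of the TCP to a pose.
- r.move_l(position, frame=None, speed=0.15): straight line of the TCP; frame=None keeps the orientation; speed is the mean speed in m/s.
- r.set_joints(angles): joint-space move.
- r.command_gripper(opening, squeeze=None): opening from 0.0 (shut) to 1.0 (fully open); squeeze is the grip in N (None keeps the last); returns when the fingers have stopped.
- r.pause(seconds).
- kin.solve_ik(position, orientation): joint angles nearest the present ones, or None.
- imaging.grab_frame(name): name is "scene" or "top" or "wrist"; returns the picture (384x512x3 uint8, red, green, blue); there is no depth.
- imaging.camera_model(name): a dict with "camera_matrix" (3x3 intrinsics, pixels), "rvec" (rotation vector, rad) and "tvec" (3), from world to camera coordinates, as OpenCV has them. Camera axes: x right, y down, z forward; pixel columns grow to the right and rows downward; lengths in m; the calibration is good to about 2 mm. The wrist camera is an equidistant fisheye: a pixel r from the principal point sees the ray r / f radians off the axis. A picture is of the moment at which its call begins: read the wrist's pose just before it. camera_model takes no time and is no camera call; for the wrist camera it gives the pose at the moment of the call.
A pose or a line that the arm cannot do raises r.Unreachable and nothing moves.
- order.hand_in(): hands the job in; it is judged then, once.
Readings, each from a call of its own:
- telemetry.read_clock(): time.
- telemetry.read_joint_pos(): joint angles.
- telemetry.read_joint_velocities(): joint speeds.
- telemetry.read_effort(): joint torques, N m.
- telemetry.read_eef_pos(): TCP position.
- telemetry.read_orientation(): TCP orientation.
- telemetry.read_force(): force on the tool from outside, world axes, zero at the start.
- telemetry.read_moment(): the same for the moment, N m.
- telemetry.read_opening(): opening from 0.0 (shut) to 1.0 (fully open).
- telemetry.read_grip_force(): force on a finger pad.
Only numpy, scipy, OpenCV 4.12 (cv2) and the standard library are available. Lean on these libraries where they do the work, as an engineer would, in place of code of your own. Each camera call takes 0.05 s, during which the arm holds its last target. There are 200 camera calls.

## Working session

There is one attempt and no reset: what is moved stays moved. The work goes in short steps, each a Python script; the robot and the scene stay as the last script left them, time stands still between calls to the robot, and variables do not carry over. Pictures are saved under pics/ and viewed, at most 10 in all, crops included, and the job is handed in when it is done.

```bash
ls; mkdir -p pics
python3 - <<'E'
from rig import r,kin,imaging,order,telemetry
import cv2,numpy as np
for n in("scene","top"):
    f=imaging.grab_frame(n); cv2.imwrite(f"pics/{n}0.png",cv2.resize(f[:,:,::-1],(800,600),interpolation=cv2.INTER_CUBIC))
    m=imaging.camera_model(n); R=cv2.Rodrigues(np.array(m["rvec"]))[0]
    print(n,np.round(m["camera_matrix"],1).tolist(),"cam at",-R.T@np.ravel(m["tvec"]),"fwd",R[2])
print(telemetry.read_clock())
E
```

```text
pics
scene [[468.2, 0.0, 261.4], [0.0, 468.2, 196.8], [0.0, 0.0, 1.0]] cam at [1.28338255 0.32169766 1.29079503] fwd [-0.53503059 -0.30180638 -0.78908502]
top [[371.4, 0.0, 254.7], [0.0, 371.4, 192.3], [0.0, 0.0, 1.0]] cam at [ 0.48953989 -0.06385861  1.10510736] fwd [ 0.05607086 -0.00222043 -0.99842432]
0.1
```

View pics/scene0.png

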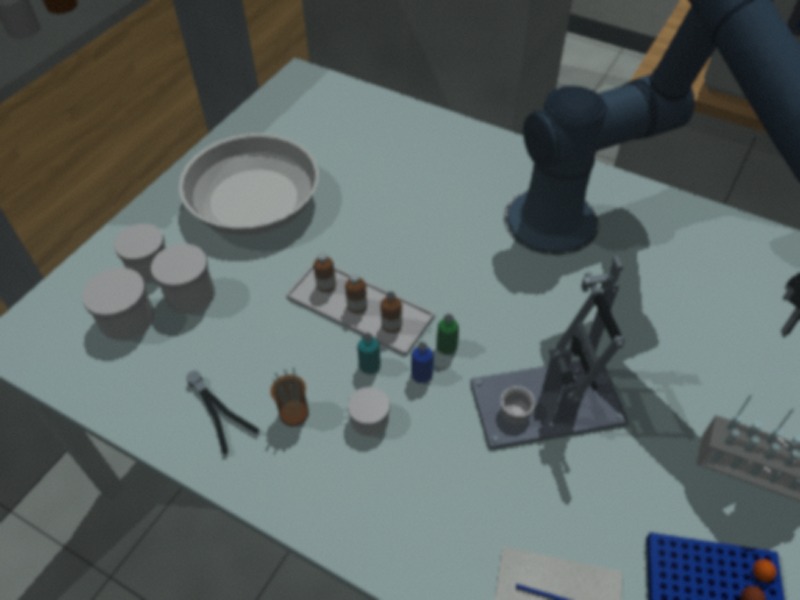

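View pics/top0.png

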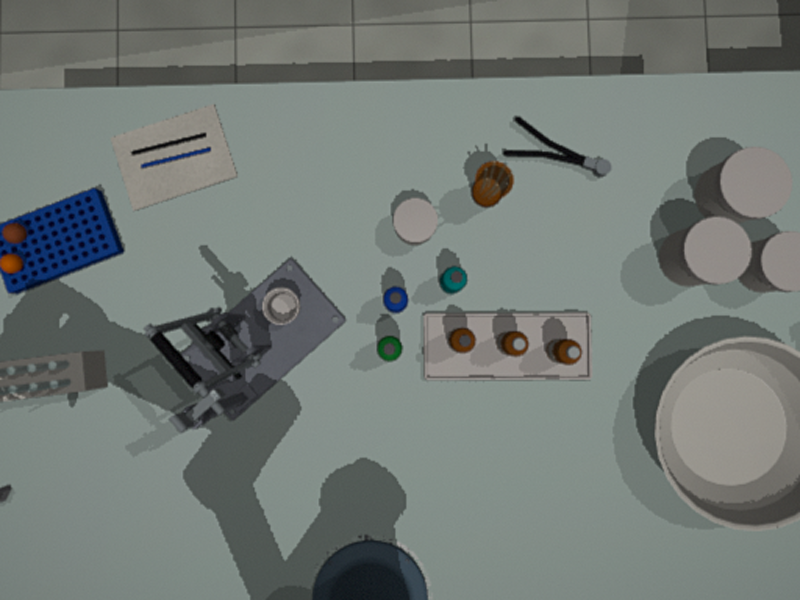

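The scene view shows three amber bottles on the tray at (324,272), (356,292) and (391,312). In the top view they are at (568,351), (515,343) and (462,340). The blue, green and turquoise bottles are distractors. The press nest is at top (282,305), the grip near (175,358), and the catch and post near (205,405). The top-view bottle at (462,340) looks grey-topped while the other two have bright caps. I'll confirm that in one enlarged crop.

```bash
cat > h.py <<'E'
from rig import r,kin,imaging,order,telemetry
import cv2,numpy as np
def cam(n):
    m=imaging.camera_model(n); return np.array(m["camera_matrix"]),cv2.Rodrigues(np.array(m["rvec"]))[0],np.ravel(m["tvec"])
def at_z(n,uv,z):
    K,R,t=cam(n); d=R.T@np.linalg.inv(K)@np.array([*uv,1.]); c=-R.T@t
    return c+d*(z-c[2])/d[2]
def proj(n,P):
    K,R,t=cam(n); p=(R@np.atleast_2d(P).T).T+t; q=p@K.T; return q[:,:2]/q[:,2:]
E
python3 - <<'E'
from h import *
t=imaging.grab_frame("top")[:,:,::-1]; s=imaging.grab_frame("scene")[:,:,::-1]
C=cv2.INTER_CUBIC
a=cv2.resize(t[195:245,265:385],(400,167),interpolation=C)
b=cv2.resize(s[155:230,180:300],(400,250),interpolation=C)
o=np.zeros((600,800,3),np.uint8); o[:167,:400]=a; o[:250,400:]=b
o[250:600,:400]=cv2.resize(t[150:290,75:235],(400,350),interpolation=C)
o[250:600,400:]=cv2.resize(s[160:300,290:450][:, :],(400,350),interpolation=C)
cv2.imwrite("pics/crop1.png",o)
E
```

```text
(no output)
```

View pics/crop1.png

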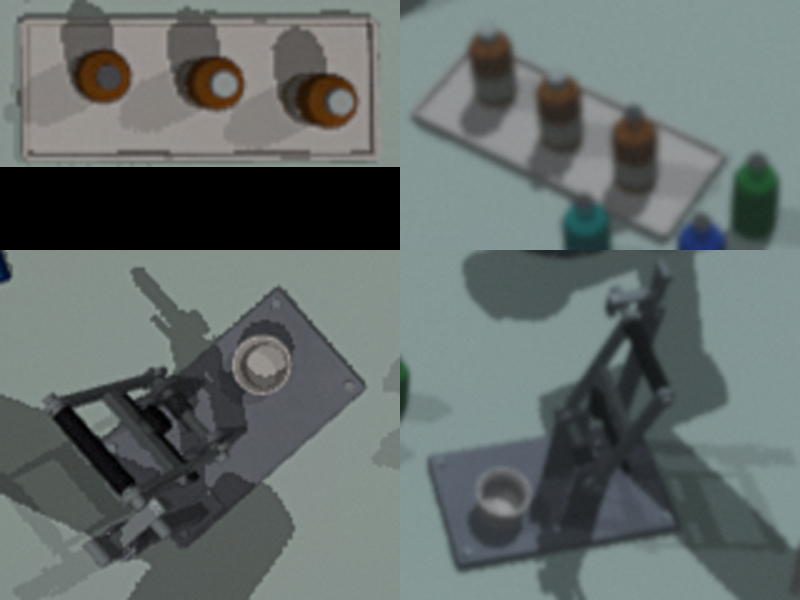

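The grey-stoppered, taller bottle is the +y end one: crop (109,77) in the top view and (634,118) in the scene view. The other two have bright flat caps, so they are sealed. Next I'll compute the poses.

Run:
```python
from h import *
from scipy.optimize import least_squares
np.set_printoptions(precision=4,suppress=True)
T=lambda x,y:(265+x/3.3333,195+y/3.3333); S=lambda x,y:(180+(x-400)/3.3333,155+y/3.3333)
print("stopper top",at_z("top",T(109,77),.113),"scene",at_z("scene",S(634,110),.113))
print("caps",at_z("top",T(224,85),.108),at_z("top",T(341,102),.108), at_z("scene",S(558,72),.108),at_z("scene",S(490,30),.108))
print("tray corners",[at_z("top",T(*p),.012)[:2] for p in((20,15),(375,15),(375,158),(22,160))])
P=lambda x,y:(75+x/2.5,150+(y-250)/2.5); Q=lambda x,y:(290+(x-400)/2.5,160+(y-250)/2.5)
print("rim",at_z("top",P(262,365),.056),at_z("scene",Q(502,493),.056))
c=[at_z("top",P(*p),.014)[:2] for p in((278,288),(365,387),(183,547))]; print("corners",c, np.linalg.norm(c[0]-c[1]),np.linalg.norm(c[2]-c[1]))
print("handle ends",at_z("top",P(60,410),.294),at_z("top",P(130,490),.294))
obs=[("top",(0,0,.056),P(262,365)),("scene",(0,0,.056),Q(502,493)),("top",(.129,-.045,.294),P(60,410)),("top",(.129,.045,.294),P(130,490))]
obs+=[("scene",(.129,.045,.294),Q(632,318)),("scene",(.129,-.045,.294),Q(662,392))]
def W(p,q): c,s=np.cos(p[2]),np.sin(p[2]); return np.array([p[0]+c*q[0]-s*q[1],p[1]+s*q[0]+c*q[1],q[2]])
f=lambda p:np.concatenate([proj(n,W(p,q))[0]-uv for n,q,uv in obs])
s=least_squares(f,[.55,.15,2.3]); print(s.x,np.degrees(s.x[2]),s.fun.reshape(-1,2))
for z,q,n,uv in((.347,0,"top",P(140,522)),): print("tab?",at_z(n,uv,z))
for nm,q in(("hinge",(.085,0,.13)),("handle",(.129,0,.294)),("post",(.17,.075,.28))):print(nm,W(s.x,q),proj("top",W(s.x,q)),"crop",(proj("top",W(s.x,q))-[75,150])*2.5+[0,250],(proj("scene",W(s.x,q))-[290,160])*2.5+[400,250])
```

```text
stopper top [ 0.4736 -0.1791  0.113 ] scene [ 0.4708 -0.1781  0.113 ]
caps [ 0.4649 -0.2719  0.108 ] [ 0.449  -0.3653  0.108 ] [ 0.4622 -0.2706  0.108 ] [ 0.4483 -0.3605  0.108 ]
tray corners [array([ 0.5285, -0.1139]), array([ 0.521 , -0.4275]), array([ 0.3954, -0.4222]), array([ 0.4012, -0.1123])]
rim [0.543  0.1456 0.056 ] [0.5458 0.147  0.056 ]
corners [array([0.6358, 0.134 ]), array([0.5164, 0.0334]), array([0.3354, 0.2486])] 0.156095615506197 0.2811315183302212
handle ends [0.4958 0.2746 0.294 ] [0.4251 0.214  0.294 ]
[0.5433 0.1467 2.2779] 130.51285899427032 [[-0.3899 -0.0753]
 [ 0.2544 -0.6863]
 [ 0.2697  0.9932]
 [-0.7413 -0.0627]
 [-0.8215  2.4678]
 [-0.7718 -0.8024]]
tab? [0.4033 0.1878 0.347 ]
hinge [0.488  0.2114 0.13  ] [[149.3141 216.2592]] crop [[185.7854 415.648 ]] [[579.6257 446.6393]]
handle [0.4595 0.2448 0.294 ] [[112.7333 230.4297]] crop [[ 94.3331 451.0743]] [[644.6817 356.3678]]
post [0.3758 0.2273 0.28  ] [[123.2408 268.1269]] crop [[120.6019 545.3171]] [[652.8357 305.9365]]
```

```bash
cat >> h.py <<'E'
PX,PY,PSI=.5437,.1467,np.radians(130.3)
DOWN=[np.pi,0,PSI]
def W(x,y,z): c,s=np.cos(PSI),np.sin(PSI); return [PX+c*x-s*y,PY+s*x+c*y,z]
def wray(uv):
    K,R,t=cam("wrist"); d=(np.array(uv)-K[:2,2])/K[0,0]; th=np.hypot(*d)
    v=np.array([*(d/th*np.sin(th)),np.cos(th)]); return -R.T@t,R.T@v
def wproj(P):
    K,R,t=cam("wrist"); p=R@np.array(P)+t; h=np.hypot(p[0],p[1]); return K[:2,2]+K[0,0]*np.arctan2(h,p[2])*p[:2]/h
def wat(uv,z):
    c,d=wray(uv); return c+d*(z-c[2])/d[2]
def save(n,f,k=800): cv2.imwrite(f"pics/{n}.png",cv2.resize(f[:,:,::-1],(800,600),interpolation=cv2.INTER_CUBIC))
def st(): print("t",telemetry.read_clock(),"p",np.round(telemetry.read_eef_pos(),4),"o",np.round(telemetry.read_orientation(),3),"F",np.round(telemetry.read_force(),2))
E
python3 - <<'E'
from h import *
np.set_printoptions(precision=4,suppress=True)
p=[.4722,-.1786]
st(); K,R,t=cam("wrist"); print("wcam",-R.T@t,R[2],K.tolist())
for o in(PSI,PSI-np.pi): print(o,[kin.solve_ik(q,[np.pi,0,o]) for q in([*p,.25],W(0,0,.075),W(.129,0,.294))])
r.move_l([.288,.583,.42],speed=.3); st()
r.move_ptp([.40,-.10,.42],DOWN); st()
r.move_ptp([*p,.21],DOWN); st()
save("w1",imaging.grab_frame("wrist"))
K,R,t=cam("wrist"); print("wcam",-R.T@t,R[2]); print("stopper exp",wproj([*p,.113])*1.5625)
E
```

```text
t 0.2 p [0.2876 0.5825 0.2128] o [-3.14  -0.     2.683] F [-0.72  0.25 -0.09]
wcam [0.2271 0.611  0.3839] [ 0.2084 -0.1048 -0.9724] [[297.3186396354542, 0.0, 257.0193237185168], [0.0, 297.3186396354542, 191.24162913350727], [0.0, 0.0, 1.0]]
2.2741640153486116 [array([-0.5865, -0.1324,  1.8844,  0.    ,  1.3897, -1.2899]), array([ 0.0622,  0.2128,  1.8709,  0.    ,  1.0579, -0.6411]), array([ 0.2716, -0.119 ,  1.7927,  0.    ,  1.4679, -0.4317])]
-0.8674286382411815 [array([-0.5865, -0.1324,  1.8844, -0.    ,  1.3897,  1.8517]), array([ 0.0622,  0.2128,  1.8709, -0.    ,  1.0579,  2.5005]), array([ 0.2716, -0.119 ,  1.7927, -0.    ,  1.4679,  2.7099])]
t 1.0417 p [0.2877 0.5826 0.4176] o [-3.138 -0.001  2.683] F [ 0.05 -0.56 -0.52]
t 3.5 p [ 0.4002 -0.0996  0.4201] o [3.141 0.    2.275] F [-0.2   0.42 -0.12]
t 4.4333 p [ 0.473  -0.1788  0.2115] o [3.141 0.002 2.275] F [0.53 0.34 0.28]
wcam [ 0.4288 -0.1287  0.383 ] [ 0.1536 -0.1803 -0.9715]
stopper exp [402.6889 299.3755]
```

View pics/w1.png

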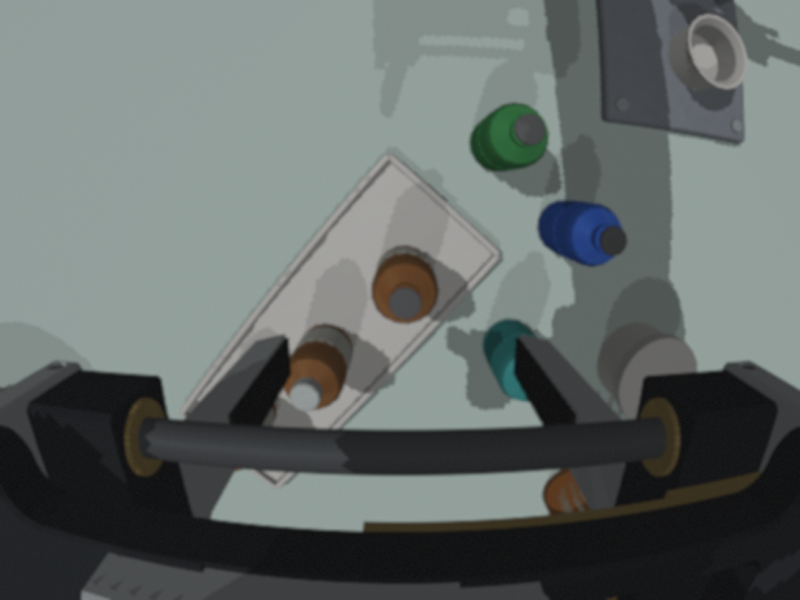

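The wrist view shows the grey stopper at (404,302), against (403,299) expected, about 1 mm off. The cup is visible at top right. The wrist camera sits on the tool's +x side, so I'll turn the hand by half to keep it away from the lever, then grasp.

Run:
```python
from h import *
np.set_printoptions(precision=4,suppress=True)
q=wat(np.array([404,302])/1.5625,.113); rim=wat(np.array([716,50])/1.5625,.056)
print("stopper",q,"rim rough",rim)
p=(q[:2]+[.4722,-.1786])/2
UP=[np.pi,0,PSI-np.pi]
r.move_ptp([*p,.21],UP); st()
r.move_l([*p,.059],speed=.12); st()
r.command_gripper(.35,squeeze=12); print(telemetry.read_opening(),telemetry.read_grip_force()); st()
r.move_l([*p,.215],speed=.12); st(); print(telemetry.read_opening(),telemetry.read_grip_force())
r.move_l(W(0,0,.215),speed=.2); st()
save("w2",imaging.grab_frame("wrist")); print("rim exp",wproj(W(0,0,.056))*1.5625)
K,R,t=cam("wrist"); print("wcam",-R.T@t,R[2])
save("top2",imaging.grab_frame("top"))
```

```text
stopper [ 0.4738 -0.1793  0.113 ] rim rough [0.5428 0.1432 0.056 ]
t 7.1333 p [ 0.473  -0.179   0.2101] o [-3.142 -0.    -0.867] F [-0.93  0.34  0.  ]
t 8.5417 p [ 0.4736 -0.1793  0.0598] o [-3.141 -0.002 -0.867] F [ 0.37  0.64 -0.27]
0.48448355425029216 11.94544575351756
t 9.3417 p [ 0.4732 -0.1789  0.0591] o [-3.141 -0.    -0.868] F [0.96 0.76 0.22]
t 10.7917 p [ 0.4726 -0.1787  0.214 ] o [ 3.141  0.002 -0.867] F [ 0.45 -0.65 -1.51]
0.4839546199678387 11.927999200997874
t 12.6083 p [0.5437 0.1461 0.215 ] o [ 3.141 -0.    -0.868] F [-0.16 -0.7  -1.85]
rim exp [399.3982 284.7442]
wcam [0.587  0.0931 0.3861] [-0.1509  0.1785 -0.9723]
```

View pics/w2.png

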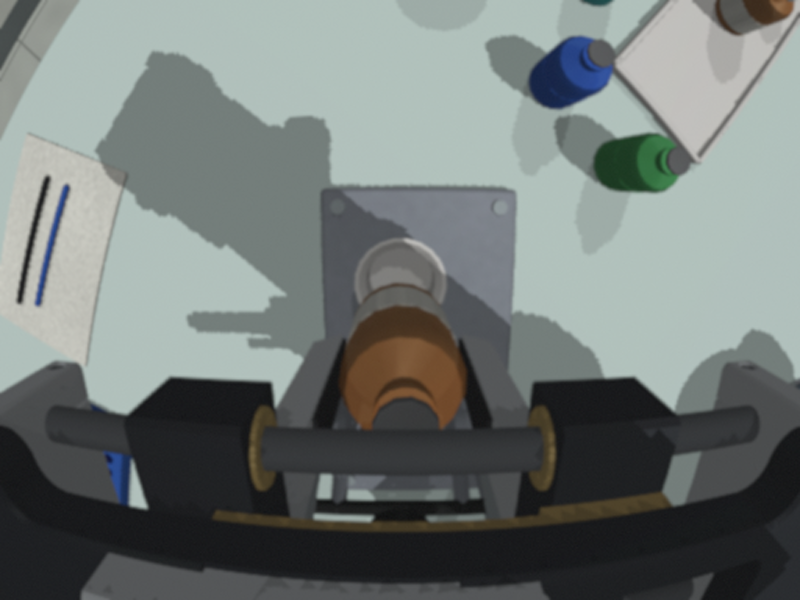

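The rim spans u 355–445, so its centre is near (400,283), against (399,285) expected. The bottle is held centred at u≈403. I'll lower it in stages and check force as it goes.

Run:
```python
from h import *
r.move_l(W(0,0,.115),speed=.12); st()
f0=np.array(telemetry.read_force())
for z in(.105,.097,.090,.084,.080,.077,.075,.074,.0735):
    r.move_l(W(0,0,z),speed=.05); f=np.array(telemetry.read_force())-f0
    print(z,telemetry.read_eef_pos()[2].round(4) if hasattr(telemetry.read_eef_pos()[2],'round') else telemetry.read_eef_pos()[2],f.round(1))
    if np.linalg.norm(f)>6: print("stop"); break
st()
```

```text
t 13.6917 p [0.5444 0.1467 0.1159] o [-3.14e+00 -1.00e-03 -8.67e-01] F [ 0.32  0.14 -2.11]
0.105 0.1046 [-0.2 -0.9  0.9]
0.097 0.0964 [-0.  -1.2  0.4]
0.09 0.0895 [ 0.5 -0.2  0.6]
0.084 0.0835 [-0.6  0.4  1. ]
0.08 0.0797 [-0.4  0.  -0.2]
0.077 0.0768 [ 0.9 -0.4 -0.2]
0.075 0.0749 [ 0. -1.  0.]
0.074 0.0739 [-0.8  0.3  0.3]
0.0735 0.0734 [-1.  -1.5  0.2]
t 16.1583 p [0.5437 0.1467 0.0734] o [ 3.142  0.    -0.867] F [-0.65 -1.31 -1.95]
```

Run:
```python
from h import *
for z in(.0729,.0724,.0719,.0714,.0709,.0704):
    r.move_l(W(0,0,z),speed=.02); r.pause(.08); f=np.mean([telemetry.read_force() for _ in range(4)],0)
    print(z,np.round(telemetry.read_eef_pos()[2],4),f.round(2))
    if f[2]>-.7: break
r.command_gripper(.56); r.pause(.1); print(telemetry.read_opening(),telemetry.read_grip_force()); st()
r.command_gripper(.85)
save("s3",imaging.grab_frame("scene")); 
r.move_l(W(0,0,.20),speed=.2); st()
f=imaging.grab_frame("wrist"); save("w3",f)
print("stopper exp",wproj(W(0,0,.127))*1.5625)
```

```text
0.0729 0.0731 [ 0.09  0.46 -0.57]
0.5609204273478332 0.0
t 16.95 p [0.5437 0.1467 0.0729] o [-3.141 -0.    -0.867] F [-0.07  0.36 -1.33]
t 18.4 p [0.5429 0.1466 0.1986] o [ 3.14e+00  1.00e-03 -8.67e-01] F [ 0.06 -0.12 -0.47]
stopper exp [397.44644815 315.54476698]
```

View pics/w3.png

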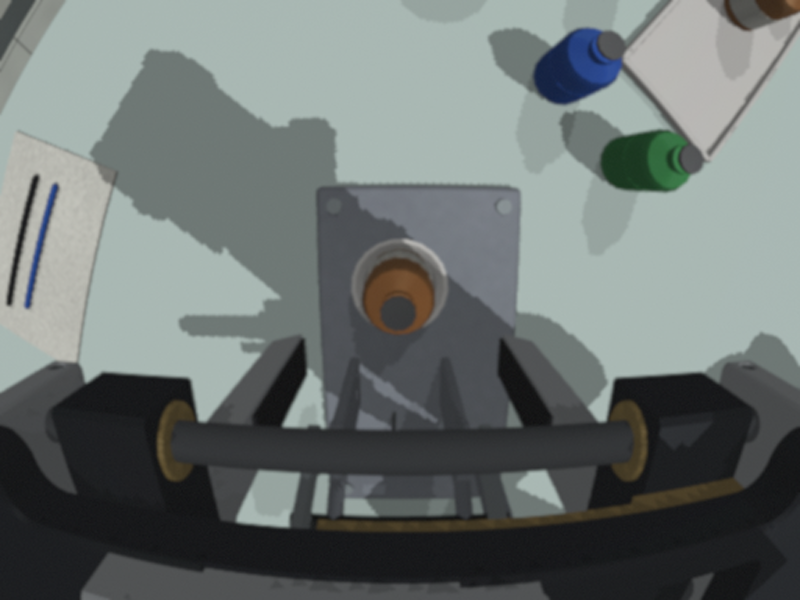

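The bottle stands in the cup, with its stopper at (398,313) against (397,316) expected. Now I'll rise, turn the hand, and look at the catch from near.

Run:
```python
from h import *
r.move_l(W(0,0,.43),speed=.35); st()
r.move_ptp(W(.06,.075,.43),DOWN); st()
r.command_gripper(0.0)
f=imaging.grab_frame("wrist"); 
K,R,t=cam("wrist"); print("wcam",-R.T@t,R[2])
for n,q in(("tabtop?",(.165,.075,.347)),("posttop",(.17,.075,.28)),("handle",(.129,0,.294)),("hY+",(.129,.045,.294))): print(n,wproj(W(*q))*1.5625, proj("top",W(*q)),proj("scene",W(*q)))
save("w4",f); np.save("w4.npy",f)
st()
```

```text
t 19.2583 p [0.5431 0.1466 0.4269] o [ 3.138e+00  3.000e-03 -8.680e-01] F [-0.5  -0.26 -0.93]
t 21.9 p [0.4477 0.1439 0.4298] o [-3.141 -0.     2.274] F [ 0.06 -0.05 -0.1 ]
wcam [0.40383504 0.19384955 0.60110625] [ 0.1505233  -0.17846154 -0.97236527]
tabtop? [403.73971623 119.35079442] [[113.14060096 270.99984627]] [[394.8889989  166.99051883]]
posttop [403.29963784 126.68152578] [[122.97281318 267.79001064]] [[391.24315291 182.63274725]]
handle [515.74548668 187.50712792] [[112.60573009 230.05756646]] [[387.86599466 202.79874941]]
hY+ [449.14906077 185.75422032] [[126.07165788 245.61509565]] [[382.02787713 189.89954567]]
t 23.1917 p [0.4477 0.1439 0.43  ] o [-3.142  0.     2.274] F [-0.51 -0.03  0.38]
```

View pics/w4.png

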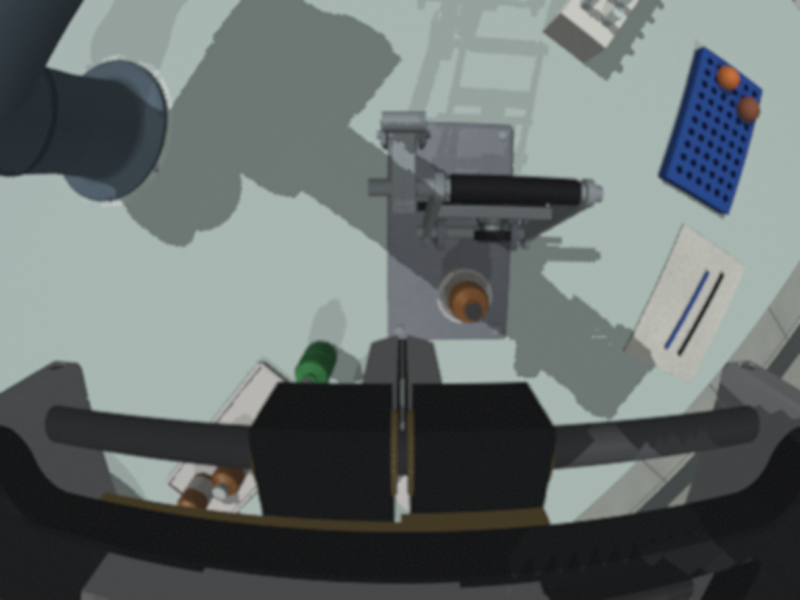

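The tab's rolled top is at (404,118) with the hook running to (404,210), so tab x≈.165 and y≈.075 as predicted. The grip is at (517,190), against (516,188) expected. Next I'll flip the catch with the fingers shut.

Run:
```python
from h import *
r.move_l(W(.132,.075,.43),speed=.3)
r.move_l(W(.132,.075,.334),speed=.2); st()
for x in(.15,.165,.18,.195):
    r.move_l(W(x,.075,.334),speed=.08); print(x,np.round(telemetry.read_force(),1),np.round(telemetry.read_moment(),2))
r.pause(.4); st()
r.move_l(W(.195,.075,.43),speed=.3)
r.move_l(W(.06,.0,.43),speed=.3); r.command_gripper(.55)
f=imaging.grab_frame("wrist"); st()
s=imaging.grab_frame("scene"); t=imaging.grab_frame("top")
C=cv2.INTER_CUBIC; o=np.zeros((600,800,3),np.uint8)
o[:300,:400]=cv2.resize(f[:190,190:445],(400,300),interpolation=C)
o[:350,400:]=cv2.resize(s[160:300,290:450],(400,350),interpolation=C)
cv2.imwrite("pics/w5.png",o[:,:,::-1]); print("tab exp up",(wproj(W(.165,.075,.347))-[190,0])*1.57, "handle",(wproj(W(.129,0,.294))-[190,0])*1.57)
```

```text
t 24.2167 p [0.4018 0.1985 0.3349] o [3.141e+00 1.000e-03 2.273e+00] F [-0.19 -0.46  0.07]
0.15 [ 0.1 -0.3 -1.6] [-0.03 -0.01  0.03]
0.165 [-0.4 -0.1 -0.8] [-0.04  0.06  0.  ]
0.18 [-0.8 -0.1  0.1] [-0.07  0.01 -0.01]
0.195 [ 0.2 -0.5 -0.1] [-0.03  0.03 -0.02]
t 25.9917 p [0.3605 0.2468 0.334 ] o [-3.142 -0.     2.274] F [-0.58 -0.33 -0.51]
t 28.0917 p [0.5049 0.1924 0.43  ] o [-3.142 -0.     2.274] F [-0.11  0.16 -0.24]
tab exp up [-28.61934103 124.93690568] handle [107.11139716 186.29059191]
```

View pics/w5.png

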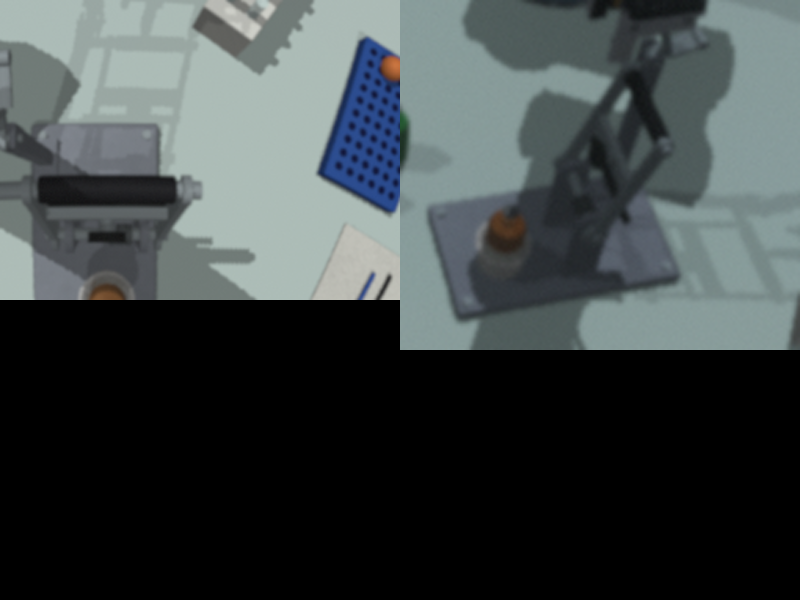

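The catch is flipped right back: its tab now lies behind the post at crop (5,80) and no hook remains over the bar. The grip is at crop (107,190). Now I'll take the lever, with the fingers closing along the press's x.

```bash
cat >> h.py <<'E'
GR=[np.pi,0,PSI-np.pi/2]
def arc(q,dz=-.011):
    a=q-np.radians(15); return W(.085-.17*np.sin(a),0,.13+.17*np.cos(a)+dz)
E
python3 - <<'E'
from h import *
j=[kin.solve_ik(arc(q),GR) for q in(0,.5,1,1.7)]; print(np.round(j,2).tolist() if all(x is not None for x in j) else j)
r.move_ptp(W(.128,0,.43),GR); st()
r.move_l(W(.128,0,.283),speed=.15); st()
r.command_gripper(.0,squeeze=35); print(telemetry.read_opening(),telemetry.read_grip_force()); st()
for q in np.arange(.15,1.51,.15):
    r.move_l(arc(q),speed=.12); print(round(q,2),np.round(telemetry.read_force(),1),round(telemetry.read_opening(),3))
st()
E
```

```text
[[0.27, -0.11, 1.81, -0.0, 1.45, 1.14], [0.13, -0.05, 1.75, -0.0, 1.45, 1.0], [0.02, 0.05, 1.72, -0.0, 1.37, 0.89], [-0.05, 0.21, 1.74, -0.0, 1.19, 0.82]]
t 29.6833 p [0.461  0.2443 0.4299] o [-3.142  0.     0.704] F [0.39 1.58 0.24]
t 30.8167 p [0.4615 0.2445 0.2842] o [ 3.141e+00 -2.000e-03  7.030e-01] F [-0.18 -0.48  0.46]
0.19119643014641335 35.000136494636536
t 31.4417 p [0.4608 0.2446 0.2831] o [-3.141 -0.     0.703] F [-0.13  1.45  1.25]
0.15 [ 0.9  2.8 -1.4] 0.192
0.3 [ 0.1  2.2 -1.7] 0.196
0.45 [ 1.   2.3 -1.9] 0.193
0.6 [ 0.7  2.7 -1.7] 0.192
0.75 [-0.2  2.4 -2. ] 0.191
0.9 [-0.4  3.6 -1.4] 0.195
1.05 [-2.1  4.4 -0.6] 0.192
1.2 [-1.4  3.3 -0.5] 0.189
1.35 [-2.   2.4  0.9] 0.193
1.5 [-2.2  3.6  0.8] 0.189
t 35.025 p [0.5925 0.0892 0.1752] o [-3.141  0.     0.703] F [-2.18  3.59  0.78]
```

Run:
```python
from h import *
for q in(1.56,1.60,1.62,1.64,1.66,1.67,1.68,1.69,1.70,1.71,1.72):
    r.move_l(arc(q),speed=.04); r.pause(.15); f=np.mean([telemetry.read_force() for _ in range(4)],0); p=telemetry.read_eef_pos()
    print(q,f.round(1),np.round(p-np.array(arc(q)),4),round(telemetry.read_opening(),3),telemetry.read_clock())
    if f[2]>16: break
save("w6",imaging.grab_frame("wrist"))
```

```text
1.56 [-1.5  3.4  1.3] [-0.      0.0001  0.0003] 0.191 35.5833
1.6 [-2.5  3.   1.2] [-0.      0.0001  0.0002] 0.194 36.05
1.62 [-2.4  3.2  2.4] [0.     0.     0.0002] 0.192 36.45
1.64 [-2.   3.1  3.6] [0.     0.     0.0002] 0.19 36.85
1.66 [-2.6  3.2  3.2] [0.     0.     0.0002] 0.192 37.25
1.67 [-4.9  3.1  5.1] [0.0001 0.     0.0002] 0.191 37.65
1.68 [-5.9  3.6 10.5] [0.     0.0001 0.0013] 0.194 38.05
1.69 [-9.4  5.1 15.7] [-0.      0.0003  0.0026] 0.197 38.45
1.7 [-14.9   4.5  23.2] [-0.0001  0.0005  0.0039] 0.195 38.85
```

View pics/w6.png

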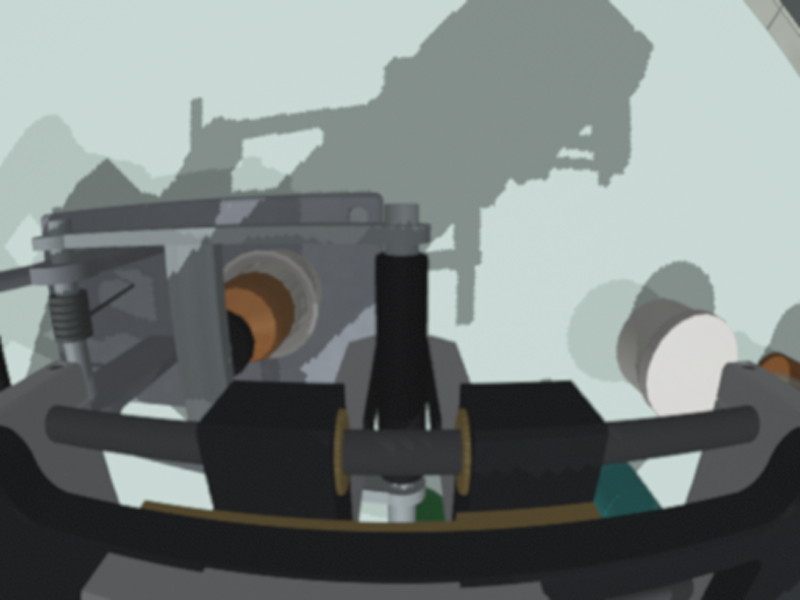

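The lever is at about 1.675 rad on a firm stop, with the foot on the stopper at (240,340) and the bottle in the cup. I'll ease slightly to about 15 N, check that it holds steady, and hand in.

Run:
```python
from h import *
r.move_l(arc(1.692),speed=.03)
for _ in range(3):
    r.pause(.4); f=np.mean([telemetry.read_force() for _ in range(4)],0)
    print(f.round(1),np.round(telemetry.read_eef_pos(),4),round(telemetry.read_grip_force(),1),telemetry.read_clock())
if f[2]>11: print(order.hand_in())
```

```text
[-10.6   4.6  18.5] [0.5976 0.0835 0.1457] 35.0 39.55
[-11.8   4.2  18.2] [0.5976 0.0835 0.1457] 35.0 39.95
[-11.6   4.2  17.5] [0.5975 0.0835 0.1457] 35.0 40.35
the job is handed in; nothing more can be done
None
```

The job is handed in at about 40 s on the robot clock, result not returned: the bottle stands in the nest cup, the catch is flipped back, and the gripper is holding the lever down on the stopper at about 1.675 rad with a steady push of about 18 N.

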